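# Zero the dial comparator on the master bar, then gauge the pump spacer

### The job

Slide the plain steel master bar into the comparator's channel, under the sprung spindle, and press it firmly but gently home against the end stop's screw; let go of it and turn the dial's bezel until its wide zero bar lies on the needle. Then pull the master out and lay it back on its own rest, and slide the drilled aluminium pump spacer in, pressed firmly but gently home in the same way, and leave it there with the bezel as it was zeroed, so that the needle points between the twin lines. Do not force the bars against the comparator or disturb the other things on the bench.

Things in the scene. Friction and masses are not known exactly. Their poses are not given: they have to be found in the camera images.
- stand: Fixed comparator stand. Origin on the table right under the spindle axis; x runs along the channel inward (mouth to end stop), z up. Grey base plate 220 x 90 x 15 mm, x -120 to +100 mm; its top at z = 15 mm. Column (radius 12 mm) at x = +80 mm. Dial head over the origin, 56 mm across, bezel underside 96 mm and top 114 mm above the table (+-1.5 mm); nothing of it is higher.
- mouth (a point): Open mouth of the channel, on the base plate's top, at x = -64 mm, y = 0 in the stand's frame; axes as the stand's. Two steel rails 10 mm tall form a channel 27 mm wide from stand x = -45 to +25 mm; outside that, flared lead-ins widen it to about 42 mm at the mouth. Bars slide easily (friction about 0.2); more than 45 N of a bar on the stand harms it.
- stop: End stop at the channel's inner end: steel block 10 x 34 x 16 mm with a rigid 7 mm stop screw, 5.5 mm above the base plate, standing 2 to 12 mm out of its face towards the bars, set differently each time and locked: feel for it. Origin: lower edge of the block's face, at x = 37, y = 0, z = 15 mm in the stand's frame. Press a bar's nose on the screw with 5 to 20 N; over 25 N harms it.
- spindle: Steel gauge spindle with a 10 mm ball tip, on the stand's z axis; origin at the ball's lowest point. Sprung down: unloaded it hangs 28 to 31 mm above the table (head height varies); it lifts up to 13 mm, taking 3.6 N plus 0.3 N per mm. The bars' sloping noses wedge it up. More than 25 N harms it.
- master: Loose plain steel master bar, 140 x 24 mm, 20 mm tall, 0.5 kg, no holes. Origin: centre of the underside; x along the bar towards its nose, z up. From x = +52 to +70 mm the top slopes down to a nose face 10 mm tall at x = +70 mm; the rest, back to x = -70 mm, is a plain rectangular bar. When a bar is home, flat on the base plate, its origin is at x = -35 to -45 mm, y = 0, z = 15 mm in the stand's frame; grip it near its outer end (x about -55 mm), clear of the dial head.
- spacer: Loose aluminium pump spacer bar, 140 x 24 mm, 23 mm tall, 0.17 to 0.29 kg, with two round bolt holes in its top. Origin, axes and sloping nose (x = +52 to +70 mm, 10 mm tall at the tip) as the master's.
- master_rest: Fixed grey plastic plate 150 x 40 x 8 mm on which the master lies at the start, and to which it must return. Origin: centre of its underside; top 8 mm up; x along it.
- spacer_rest: Like master_rest, fixed; the spacer lies on it at the start. Which rest is on which side varies.
- bezel (a joint): Angle of the bezel, rad, growing clockwise seen from above. At 0 its wide zero bar points to the stand's -x. The bezel stays where it is left (friction 0.06 N m). It starts 0.3 to 1.8 rad anticlockwise of where it will be needed.
- needle (a joint): Angle of the needle, rad, same direction and zero as the bezel's: the needle is on the zero bar when both angles are equal. 0.3 rad per mm of spindle lift. No force acts on it but the spindle's.
- bezel_grip (a point): Centre of the bezel, a knurled aluminium ring 54 mm across and 17 mm tall on top of the dial head, on the spindle's axis; the point is at half its height, about 104 mm above the table. Grip it across from above and turn.
- zero_mark (a point): The wide black bar (3.4 mm wide) on top of the bezel, 21 mm from its axis.
- twin_mark (a point): Point midway between the two thin parallel black lines on top of the bezel, 21 mm from its axis, 0.9 rad clockwise of the zero bar. As the spacer is 3 mm taller than the master, the needle points here when the dial was zeroed well.
- needle_tip (a point): Tip of the black needle over the white dial face, 21 mm from the axis.
- pump: Bystander: small pump, steel motor and black body on a black foot 70 x 50 mm, 105 mm tall; leave alone. Origin: centre of underside.
- valve: Bystander: white valve on a steel angle bracket 30 x 50 x 59 mm; leave alone. Origin: centre of underside.
- driver: Bystander: screwdriver, 170 mm; leave alone.
- spanner: Bystander: spanner, 140 mm; leave alone.
- short_block: Bystander: short steel block 35 x 24 x 12 mm without nose; leave alone.
- collar: Bystander: aluminium collar, 34 mm across, 12 mm tall; leave alone.
- jar: Bystander: small jar, 48 mm across, 55 mm tall; leave alone.
Not all that is in view belongs to the job. What is shaped like the master_rest but orange is not meant.

How it is judged:
On the way, in this order (a step that is already met when the one before it is completed fails the run):
1. the master is pressed home against the end stop (its screw) with more than 4 N (x of master in the frame of stand between -0.048 and -0.032 m and y of master in the frame of stand between -0.003 and 0.003 m and z of master in the frame of stand between 0.0135 and 0.0165 m and angle between the x axis of master and the x axis of stand, either way round below 0.05 rad and contact force between master and stop above 4 N), for 0.1 s.
2. with the master home, released and under the spindle, the bezel's zero bar lies on the needle within 3.2 mm (0.15 rad) (x of master in the frame of stand between -0.048 and -0.032 m and y of master in the frame of stand between -0.003 and 0.003 m and z of master in the frame of stand between 0.0135 and 0.0165 m and angle between the x axis of master and the x axis of stand, either way round below 0.05 rad and contact force between the fingers and master below 0.1 N and contact force between spindle and master above 1 N and distance between zero_mark and needle_tip below 0.0032 m), for 0.3 s.
3. the spacer is pressed home against the end stop (its screw) with more than 4 N (x of spacer in the frame of stand between -0.048 and -0.032 m and y of spacer in the frame of stand between -0.003 and 0.003 m and z of spacer in the frame of stand between 0.0135 and 0.0165 m and angle between the x axis of spacer and the x axis of stand, either way round below 0.05 rad and contact force between spacer and stop above 4 N), for 0.1 s.
At the end, for the whole second after the job is handed in: The spacer lies flat in the channel under the spindle, its centre 32 to 48 mm before the spindle axis; the needle tip is within 4 mm (0.19 rad) of the middle of the twin lines; the master lies flat on its own rest, centres within 25 mm; both bars are at rest (x of spacer in the frame of stand between -0.048 and -0.032 m and y of spacer in the frame of stand between -0.003 and 0.003 m and z of spacer in the frame of stand between 0.0135 and 0.0165 m and angle between the x axis of spacer and the x axis of stand, either way round below 0.05 rad and contact force between spindle and spacer above 1 N and distance between twin_mark and needle_tip below 0.004 m and horizontal distance between master and master_rest below 0.025 m and z of master in the frame of master_rest between 0.006 and 0.01 m and angle between master's own z axis and vertical below 0.05 rad and linear speed of each of master, spacer below 0.01 m/s); the robot touches nothing.
It fails at once if a bar is pressed against the end stop with more than 25 N (contact force between any of master, spacer and stop above 25 N).
It fails at once if a bar is forced against the stand (base, rails and stop) with more than 45 N (contact force between any of master, spacer and stand above 45 N).
It fails at once if a bar or the robot loads the spindle with more than 25 N (contact force between anything else and spindle above 25 N).
It fails at once if another thing on the bench is moved by more than 20 mm (distance of any of pump, valve, driver, spanner, short_block, collar, jar from where it was at the start of the episode above 0.02 m).
It also fails if it takes over 72 s, if anything falls off the work surface, if the arm or the gripper's body presses on something with over 40 N, if the wrist force passes 120 N, or if a joint passes its speed limit or range.

### The arm

A 6-joint arm with a two-finger parallel gripper is mounted at the origin on the work surface. World frame = base frame: x ahead of the robot, y to its left, z up, the work surface at z = 0. Lengths are in m, angles in rad, forces in N, time in s.
With the tool pointing down it reaches from about 0.325 to 0.9 m from the base axis. Payload 6.1 kg.
Tool frame: the origin (TCP) lies midway between the tips of the shut fingers; the grasp point (between the pads) lies 19 mm behind it; z points along the fingers, y is the line along which they close (so a half turn about z gives the same grasp; the last joint's range is limited). The gripper opens to 85 mm and grips with 20 to 120 N. Pads are 22 mm wide; open, the fingers measure 114 mm over their backs; the gripper's body (76 mm by 85 mm) begins 54 mm behind the grasp point. The pads swing forward as they close: fully open they stand 13 mm farther back than shut.
Start: joints at [1.133, 0.22, 1.526, -0, 1.395, -0.126], TCP at [0.192, 0.595, 0.231] pointing down, gripper open.
Joint ranges: [-2.98, 2.98], [-0.91, 2.08], [0.09, 2.57], [-1.24, 4.39], [0.2, 2.65], [-2.68, 2.68]. Speed limits (rad/s): [2.57, 2.57, 3.01, 3.14, 3.14, 3.14].

### API

Orientations are given as [roll, pitch, yaw] about the fixed x, y, z axes, in that order (R = Rz(yaw) Ry(pitch) Rx(roll)).
In Python, from plant import movep, move_l, set_joints, gripper_to, hold, inverse_kinematics, observe, get_image, get_calibration, Unreachable, job_done gives the robot as it stands. Calls block until the motion is done:
- movep(position, orientation): joint-space move of the TCP to a pose.
- move_l(position, feed=0.15, rotation=None, max_force=None): straight line of the TCP; rotation=None keeps the orientation; feed is the mean speed in m/s. With max_force (N) it stops when the force on the tool has changed by that much, and returns True; else False.
- set_joints(angles): joint-space move.
- gripper_to(opening, f_grip=None): finger opening in m; f_grip is the grip in N (None keeps the last); returns when the fingers have stopped.
- hold(seconds).
- inverse_kinematics(position, orientation): joint angles nearest the present ones, or None.
- observe(): the state.
- get_image(name): name is "scene" or "side" or "wrist"; returns (picture, depth): 400x640x3 uint8, red, green, blue; 400x640 float32, m along the optical axis (not along the pixel's ray), 0 where there is no reading.
- get_calibration(name): a dict with "intrinsics" (3x3 intrinsics, pixels), "dist_coeffs" ([k1, k2, p1, p2, k3] as OpenCV has them; the pictures are not rectified), "world_from_camera" (4x4, takes a point from camera to world coordinates). Camera axes: x right, y down, z forward; pixel columns grow to the right and rows downward; lengths in m; the calibration is good to about 2 mm. A picture is of the moment at which its call begins: read the wrist's pose just before it. get_calibration takes no time and is no camera call; for the wrist camera it gives the pose at the moment of the call.
A pose or a line that the arm cannot do raises Unreachable and nothing moves.
- job_done(): hands the job in; it is judged then, once.
The state is a dict: "time_s": time; "q": joint angles; "joint_velocities": joint speeds; "joint_torque": joint torques, N m; "eef_pos": TCP position; "tcp_rot": TCP orientation; "ft_force": force on the tool from outside, world axes, zero at the start; "torque": the same for the moment, N m; "opening": finger opening in m; "grasp_force": force on a finger pad.
Only numpy, scipy, OpenCV 4.12 (cv2) and the standard library are available. Lean on these libraries where they do the work, as an engineer would, in place of code of your own. Each camera call takes 0.05 s, during which the arm holds its last target. There are 200 camera calls.

## Working session

There is one attempt and no reset: what is moved stays moved. The work goes in short steps, each a Python script; the robot and the scene stay as the last script left them, time stands still between calls to the robot, and variables do not carry over. Pictures are saved under pics/ and viewed, at most 10 in all, crops included, and the job is handed in when it is done.

```bash
ls; mkdir -p pics
python3 - <<'E'
from plant import *
import cv2,numpy as np
for n in ("scene","side"):
    p,d=get_image(n); c=get_calibration(n)
    cv2.imwrite(f"pics/{n}0.png",p[:,:,::-1]); np.save(f"pics/{n}0_d.npy",d)
    print(n,np.round(c["intrinsics"],1).tolist(),c["dist_coeffs"],np.round(c["world_from_camera"],3).tolist(),(d>0).mean())
print(observe())
E
```

```text
pics
scene [[369.5, 0.0, 322.8], [0.0, 369.5, 196.8], [0.0, 0.0, 1.0]] [-0.01200184  0.          0.          0.          0.        ] [[0.231, 0.814, -0.533, 1.183], [0.973, -0.198, 0.119, -0.16], [-0.008, -0.546, -0.838, 1.093], [0.0, 0.0, 0.0, 1.0]] 0.996
side [[473.2, 0.0, 321.3], [0.0, 473.2, 199.5], [0.0, 0.0, 1.0]] [-0.07062511  0.          0.          0.          0.        ] [[0.944, -0.164, 0.285, 0.142], [-0.329, -0.495, 0.804, -1.086], [0.009, -0.853, -0.522, 0.774], [0.0, 0.0, 0.0, 1.0]] 0.98966015625
{'time_s': 0.1, 'q': array([ 1.13289093e+00,  2.21181327e-01,  1.52749624e+00,  6.13745880e-06,
        1.39469966e+00, -1.26099370e-01]), 'joint_velocities': array([-0.00090773, -0.00126891, -0.00205639,  0.0007242 ,  0.00262301,
       -0.00063087]), 'joint_torque': array([ 1.96362409e-03, -4.98239458e+01, -3.90545976e+01, -9.09997402e-05,
        5.62350222e-03,  2.67310747e-05]), 'eef_pos': array([0.19150443, 0.59436469, 0.23028778]), 'tcp_rot': array([-3.13982301e+00, -2.30430048e-04,  2.82978535e+00]), 'ft_force': array([ 0.44361253, -0.31391019, -0.17468052]), 'torque': array([ 0.03705616,  0.02282841, -0.01572303]), 'grasp_force': 0.0, 'opening': 0.08583496887463968}
```

View pics/scene0.png

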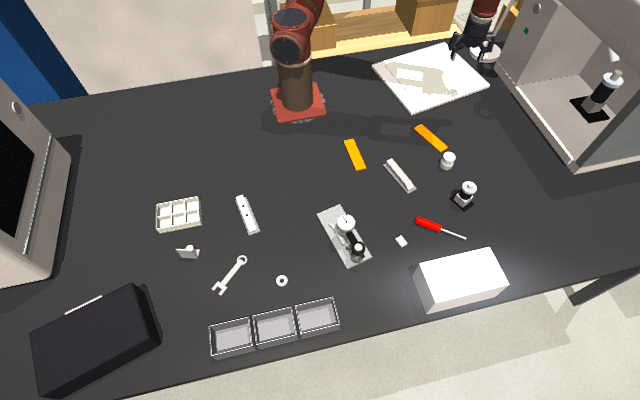

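View pics/side0.png

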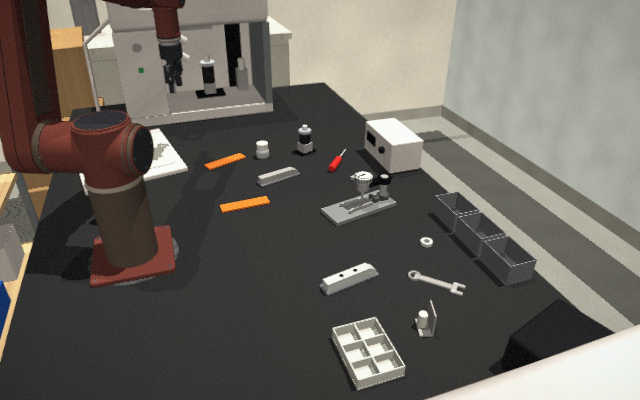

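Scene view: the master (plain) is at about (400,175) and the drilled spacer at (247,214). The stand is at (344,236) with its column and end stop toward (357,250). The orange plates at (355,154) and (430,138) are decoys. The holes in the bar at (247,214) mark it as the spacer, and the plain grey bar at (400,175) is the master. I'll confirm this with close wrist views.

```bash
cat > h.py <<'E'
from plant import *
import cv2,numpy as np
def rays(c,px):
    u=cv2.undistortPoints(np.float64(px).reshape(-1,1,2),c["intrinsics"],np.float64(c["dist_coeffs"]))[:,0]
    T=c["world_from_camera"]; return T[:3,3],np.c_[u,np.ones(len(u))]@T[:3,:3].T
def on_z(c,px,z):
    o,r=rays(c,px); return o+r*((z-o[2])/r[:,2])[:,None]
def cloud(c,d):
    v,u=np.mgrid[:d.shape[0],:d.shape[1]]
    o,r=rays(c,np.c_[u.ravel(),v.ravel()])
    return (o+r*d.reshape(-1,1)).reshape(*d.shape,3)
def snap(name,tag):
    c=get_calibration(name); p,d=get_image(name)
    cv2.imwrite(f"pics/{tag}.png",p[:,:,::-1]); np.savez(f"pics/{tag}.npz",d=d,p=p,T=c["world_from_camera"],K=c["intrinsics"],D=c["dist_coeffs"])
    return c,p,d
E
python3 - <<'E'
from h import *
for n,px,z in (("scene",[(400,175),(247,214),(346,222),(357,250),(322,210),(335,207),(370,262)],[.028,.031,.114,.06,.015,.015,.015]),("side",[(279,176),(350,278),(364,177)],[.028,.031,.114])):
    c=get_calibration(n)
    for p,h in zip(px,z): print(n,p,on_z(c,[p],h).round(3)[0])
o=observe();c=get_calibration("wrist");print(c["world_from_camera"].round(3),c["intrinsics"].round(0),o["eef_pos"],o["tcp_rot"])
E
```

```text
scene (400, 175) [0.481 0.28  0.028]
scene (247, 214) [ 0.515 -0.271  0.031]
scene (346, 222) [0.666 0.026 0.114]
scene (357, 250) [0.739 0.043 0.06 ]
scene (322, 210) [ 0.549 -0.022  0.015]
scene (335, 207) [0.548 0.024 0.015]
scene (370, 262) [0.769 0.08  0.015]
side (279, 176) [0.466 0.248 0.028]
side (350, 278) [ 0.495 -0.299  0.031]
side (364, 177) [0.662 0.011 0.114]
[[ 0.307  0.914  0.266  0.125]
 [ 0.952 -0.295 -0.087  0.616]
 [-0.001  0.279 -0.96   0.373]
 [ 0.     0.     0.     1.   ]] [[352.   0. 327.]
 [  0. 352. 198.]
 [  0.   0.   1.]] [0.19150443 0.59436469 0.23028778] [-3.13982301e+00 -2.30430048e-04  2.82978535e+00]
```

```bash
cat >> h.py <<'E'
def load(tag):
    f=np.load(f"pics/{tag}.npz"); return dict(intrinsics=f["K"],dist_coeffs=f["D"],world_from_camera=f["T"]),f["p"],f["d"]
DOWN=lambda yaw:[np.pi,0,yaw]
E
python3 - <<'E'
from h import *
movep([.46,.265,.2],DOWN(np.pi)); snap("wrist","w_m")
movep([.63,.015,.24],DOWN(np.pi)); snap("wrist","w_s")
o=observe();print(o["time_s"],o["q"].round(2),o["eef_pos"],o["tcp_rot"])
for t in("w_m","w_s"):
    c,p,d=load(t); P=cloud(c,d)
    z=P[...,2]; print(t,np.histogram(z[d>0],bins=np.arange(-.006,.13,.004)))
a=[cv2.imread(f"pics/{t}.png") for t in("w_m","w_s")]
cv2.imwrite("pics/both.png",cv2.resize(np.vstack(a),(480,600),interpolation=cv2.INTER_AREA))
E
```

```text
2.9417 [-0.1   0.23  1.5   0.    1.41 -1.67] [0.62942087 0.01671928 0.23972859] [ 3.14099554e+00 -7.07717346e-04 -3.13976180e+00]
w_m (array([   236, 179828,   3785,  12510,   1628,   5077,    602,    941,
         3817,    307,    129,    136,    129,    160,    193,   2002,
            0,      0,      0,      0,      0,      0,      0,      0,
            0,      0,      0,      0,      0,      0,      0,      0,
            0]), array([-0.006, -0.002,  0.002,  0.006,  0.01 ,  0.014,  0.018,  0.022,
        0.026,  0.03 ,  0.034,  0.038,  0.042,  0.046,  0.05 ,  0.054,
        0.058,  0.062,  0.066,  0.07 ,  0.074,  0.078,  0.082,  0.086,
        0.09 ,  0.094,  0.098,  0.102,  0.106,  0.11 ,  0.114,  0.118,
        0.122,  0.126]))
w_s (array([   445, 172366,   4667,   3863,   2593,  12007,   1513,   3013,
         2665,   2077,    164,    152,    134,    104,     84,     76,
           51,      0,      2,     28,     38,     51,    149,   1489,
          256,      1,     46,     92,    118,    462,   2748,     57,
            0]), array([-0.006, -0.002,  0.002,  0.006,  0.01 ,  0.014,  0.018,  0.022,
        0.026,  0.03 ,  0.034,  0.038,  0.042,  0.046,  0.05 ,  0.054,
        0.058,  0.062,  0.066,  0.07 ,  0.074,  0.078,  0.082,  0.086,
        0.09 ,  0.094,  0.098,  0.102,  0.106,  0.11 ,  0.114,  0.118,
        0.122,  0.126]))
```

View pics/both.png

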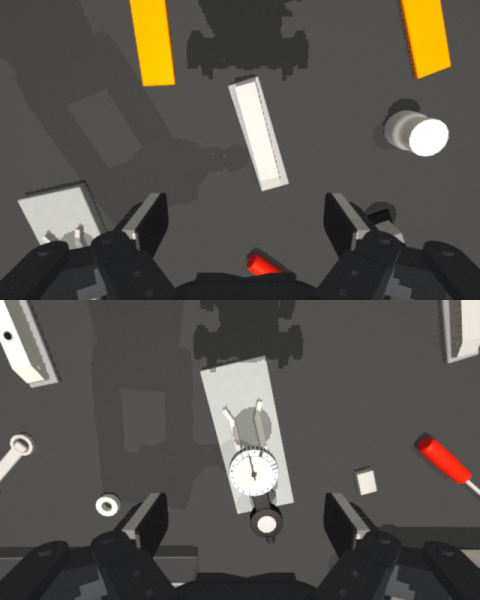

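The top half of this view shows the plain master on its grey rest at (258,130), with no holes, confirmed. The bottom half shows the stand with its mouth up at about (243,400), the dial at (253,472), the column at (266,520), and the spacer's drilled end at the upper left.

```bash
cat >> h.py <<'E'
def rect(P,m,near=None):
    """min-area rect (world xy) of the largest blob in mask m"""
    m=cv2.morphologyEx(m.astype(np.uint8),cv2.MORPH_OPEN,np.ones((3,3)))
    n,l,s,ce=cv2.connectedComponentsWithStats(m)
    k=[i for i in range(1,n) if s[i,4]>150]
    best=max(k,key=lambda i:s[i,4]) if near is None else min(k,key=lambda i:np.linalg.norm(P[l==i][:,:2].mean(0)-near))
    q=P[l==best][:,:2]
    (cx,cy),(w,h),a=cv2.minAreaRect((q*1000).astype(np.float32))
    if w<h: w,h,a=h,w,a+90
    return np.array([cx,cy])/1000,w,h,np.deg2rad(a),q
E
python3 - <<'E'
from h import *
c,p,d=load("w_m"); P=cloud(c,d); z=P[...,2]
near=np.array([.475,.265]); R=np.linalg.norm(P[...,:2]-near,axis=-1)<.12
for lo,hi in((.0245,.031),(.0155,.0245),(.0055,.035)):
    b=rect(P,(z>lo)&(z<hi)&R,near); print("master",lo,hi,[np.round(x,4) for x in b[:4]],b[4].mean(0).round(4),len(b[4]))
c,p,d=load("w_s"); P=cloud(c,d); z=P[...,2]
near=np.array([.66,.015]); R=np.linalg.norm(P[...,:2]-near,axis=-1)<.17
for lo,hi in((.0125,.018),(.022,.028),(.008,.12),(.108,.12),(.084,.095)):
    b=rect(P,(z>lo)&(z<hi)&R,near if lo>.1 else None); print("stand",lo,hi,[np.round(x,4) for x in b[:4]],b[4].mean(0).round(4),len(b[4]))
for lo,hi in((.0225,.0275),):
    m=(z>lo)&(z<hi)&R; n,l,s,ce=cv2.connectedComponentsWithStats(m.astype(np.uint8))
    for i in range(1,n):
        if s[i,4]>30: print(s[i],P[l==i].mean(0).round(4))
big=cv2.resize(p[215:380,250:400,::-1],None,fx=4,fy=3.6,interpolation=cv2.INTER_CUBIC)
cv2.imwrite("pics/dial.png",cv2.resize(p[120:320,250:410,::-1],None,fx=3,fy=3,interpolation=cv2.INTER_CUBIC))
E
```

```text
master 0.0245 0.031 [array([0.4659, 0.2816]), np.float64(129.0077), np.float64(24.0027), np.float64(0.2661)] [0.4616 0.2804] 3521
master 0.0155 0.0245 [array([0.5335, 0.3   ]), np.float64(23.6287), np.float64(10.5275), np.float64(1.822)] [0.5336 0.3003] 170
master 0.0055 0.035 [array([0.4717, 0.2844]), np.float64(149.3607), np.float64(40.0211), np.float64(0.3022)] [0.4645 0.2826] 6024
stand 0.0125 0.018 [array([0.6556, 0.023 ]), np.float64(219.6476), np.float64(90.0327), np.float64(0.2239)] [0.6174 0.0188] 10706
stand 0.022 0.028 [array([0.6305, 0.0363]), np.float64(64.7175), np.float64(11.1953), np.float64(0.1352)] [0.6309 0.0364] 450
stand 0.008 0.12 [array([0.6618, 0.0244]), np.float64(232.4516), np.float64(90.1396), np.float64(0.2243)] [0.6465 0.0225] 18026
stand 0.108 0.12 [array([0.6648, 0.0252]), np.float64(54.4266), np.float64(53.7625), np.float64(1.5733)] [0.6634 0.0251] 3295
stand 0.084 0.095 [array([0.7381, 0.043 ]), np.float64(73.881), np.float64(40.0689), np.float64(0.0056)] [0.736  0.0414] 1838
[339 135  18  66 460] [0.6309 0.0364 0.0253]
[296 145  26  58 418] [ 6.372e-01 -1.000e-04  2.530e-02]
[357 253  12  21 140] [0.7376 0.0568 0.0253]
[333 261   6  17  57] [0.7461 0.0259 0.0252]
```

View pics/dial.png

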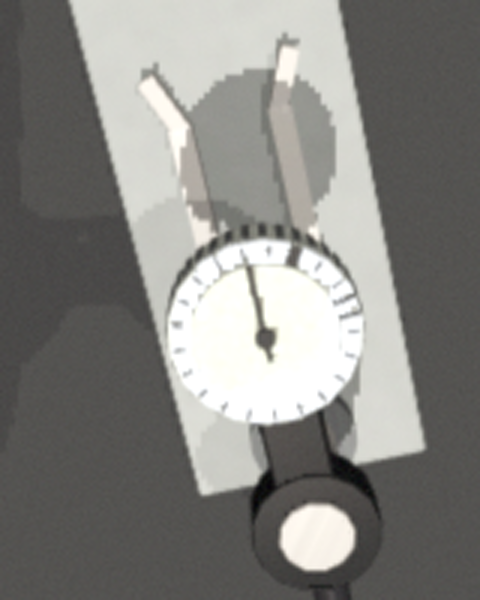

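Dial crop: the needle tip at (247,265) points along the stand's -x. The zero bar at (293,255) and the twin lines at (345,300) are clockwise of it. The base rectangle and the bezel circle give the same stand origin, about (0.665,0.025) with yaw 0.224. The master's nose points toward +x. Next I grip the master.

```bash
cat >> h.py <<'E'
S0=np.array([.6653,.0252]); SY=.224
def S(x,y,z):
    u=np.array([np.cos(SY),np.sin(SY)]); v=np.array([-u[1],u[0]]); return np.r_[S0+x*u+y*v,z]
def inS(p):
    d=np.asarray(p)[:2]-S0; return np.array([d[0]*np.cos(SY)+d[1]*np.sin(SY),-d[0]*np.sin(SY)+d[1]*np.cos(SY)])
def rep(t=""):
    o=observe(); print(t,"t%.2f"%o["time_s"],"pos",o["eef_pos"].round(4),"S",inS(o["eef_pos"]).round(4),"yaw%.4f"%(o["tcp_rot"][2]%(2*np.pi)),"F",o["ft_force"].round(1),"op%.4f g%.0f"%(o["opening"],o["grasp_force"])); return o
MY=.266; M0=np.array([.4715,.2831]); G=.050
def behind(c,yaw,z,g=G): return np.r_[np.asarray(c)-g*np.array([np.cos(yaw),np.sin(yaw)]),z]
E
python3 - <<'E'
from h import *
gripper_to(.05,90)
movep(behind(M0,MY,.07),DOWN(MY-np.pi)); rep("above")
move_l(behind(M0,MY,.012),.1,max_force=10); hold(.2); rep("down")
gripper_to(.0,90); rep("grip")
move_l(behind(M0,MY,.06),.1); hold(.1); rep("lift")
movep(S(-.20,0,.06),DOWN(SY-np.pi)); hold(.2); rep("mouth")
c,p,d=snap("side","side1")
P=cloud(c,d)
s=(P[...,:2]-S0)@np.array([[np.cos(SY),-np.sin(SY)],[np.sin(SY),np.cos(SY)]])
m=(np.abs(s[...,1])<.02)&(s[...,0]<-.075)&(s[...,0]>-.24)&(P[...,2]>.035)&(P[...,2]<.085)
for a in np.arange(-.23,-.07,.01):
    k=m&(s[...,0]>a)&(s[...,0]<a+.01)
    if k.sum()>5: print(a.round(2),k.sum(),np.percentile(P[k][:,2],[2,98]).round(4),np.percentile(s[k][:,1],[2,98]).round(4))
E
```

```text
above t4.77 pos [0.4249 0.2699 0.071 ] S [-0.1801  0.292 ] yaw3.4066 F [0.9 0.5 0.3] op0.0500 g0
down t5.70 pos [0.424  0.2703 0.0128] S [-0.1809  0.2926] yaw3.4077 F [ 0.6 -0.3  0.1] op0.0502 g0
grip t6.06 pos [0.4236 0.2702 0.0127] S [-0.1812  0.2925] yaw3.4077 F [-0.9 -1.7  5.8] op0.0217 g89
lift t6.79 pos [0.4223 0.2695 0.0589] S [-0.1827  0.2922] yaw3.4075 F [ 0.9  0.4 -5.6] op0.0219 g88
mouth t8.12 pos [ 0.4703 -0.0181  0.0599] S [-0.1997  0.0011] yaw3.3676 F [ 1.2 -0.3 -4.7] op0.0217 g88
-0.23 21 [0.0572 0.0751] [-0.0146  0.0112]
-0.22 46 [0.0553 0.0799] [-0.0162  0.0144]
-0.21 40 [0.0578 0.083 ] [-0.0195  0.014 ]
-0.2 10 [0.0559 0.0823] [-0.0195  0.0135]
-0.19 11 [0.0551 0.0749] [-0.0137 -0.0103]
-0.18 28 [0.0569 0.0762] [-0.0154  0.0007]
-0.17 29 [0.0556 0.0772] [-0.0151  0.004 ]
-0.16 26 [0.0558 0.0751] [-0.014   0.0055]
-0.15 37 [0.055  0.0768] [-0.0157  0.0123]
-0.14 29 [0.0558 0.076 ] [-0.0145  0.0097]
-0.13 35 [0.0532 0.0757] [-0.0145  0.0138]
-0.12 29 [0.0554 0.076 ] [-0.0155  0.0112]
-0.11 34 [0.0551 0.0754] [-0.0154  0.0103]
-0.1 24 [0.0537 0.0732] [-0.0134  0.0094]
-0.09 15 [0.0533 0.0683] [-0.0142  0.0064]
```

```bash
cat >> h.py <<'E'
def insert(zc,x0=-.20,g=G):
    """lower to zc at stand x0 (tcp), slide in under the spindle, press; returns tcp x at contact"""
    print("low",move_l(S(x0,0,zc),.06,max_force=8)); rep("lowered")
    print("s1",move_l(S(-.052-g,0,zc),.06,max_force=18)); o=rep("slid")
    if inS(o["eef_pos"])[0]<-.057-g: return
    hold(.15); f0=observe()["ft_force"]
    print("s2",move_l(S(-.031-g,0,zc),.012,max_force=9)); o=rep("press")
    for _ in range(3): hold(.12); print((observe()["ft_force"]-f0).round(1))
E
python3 - <<'E'
from h import *
print(np.std([observe()["eef_pos"] for _ in range(5)],axis=0))
insert(.0205)
E
```

```text
[5.55111512e-17 0.00000000e+00 0.00000000e+00]
low False
lowered t8.97 pos [ 0.4706 -0.0193  0.0207] S [-1.998e-01 -1.000e-04] yaw3.3655 F [-0.5 -0.6 -5.6] op0.0218 g89
s1 False
slid t10.76 pos [0.565  0.0026 0.0201] S [-0.1028  0.0002] yaw3.3656 F [-4.  -0.8 -3.6] op0.0221 g89
s2 True
press t12.28 pos [0.5813 0.0062 0.0198] S [-0.0861  0.0001] yaw3.3659 F [-1.2 -0.8  5.2] op0.0215 g90
[3.3 0.8 9.9]
[ 3.8  0.4 10.6]
[ 3.6 -0.4 10. ]
```

```bash
cat >> h.py <<'E'
def press(x,zc,target=9,xmax=-.078):
    """creep along the channel until the axial force reaches target"""
    u=np.array([np.cos(SY),np.sin(SY)])
    while x<xmax:
        x+=.0005; move_l(S(x,0,zc),.01); o=observe(); f=-o["ft_force"][:2]@u
        print("%.4f %.4f z%.4f fx%.1f fz%.1f"%(x,inS(o["eef_pos"])[0],o["eef_pos"][2],f,o["ft_force"][2]))
        if f>target: break
    return x
E
python3 - <<'E'
from h import *
x=inS(observe()["eef_pos"])[0]
press(x-.0005,.0205); hold(.2); rep(); snap("side","side2")
E
```

```text
-0.0861 -0.0862 z0.0202 fx-1.3 fz-2.7
-0.0856 -0.0861 z0.0202 fx1.9 fz-0.3
-0.0851 -0.0861 z0.0201 fx6.0 fz-0.8
-0.0846 -0.0861 z0.0199 fx7.4 fz0.2
-0.0841 -0.0861 z0.0199 fx8.6 fz2.0
-0.0836 -0.0861 z0.0198 fx10.6 fz3.6
 t14.74 pos [0.5814 0.0063 0.0198] S [-0.086   0.0002] yaw3.3661 F [-9.5 -3.   3.2] op0.0218 g90
```

Run:
```python
from h import *
gripper_to(.05,90); x=inS(observe()["eef_pos"])[0]
move_l(S(x,0,.15),.2); rep("up")
movep(S(-.02,0,.20),DOWN(SY-np.pi)); hold(.2); rep("look")
c,p,d=snap("wrist","w_d1")
px,_=cv2.projectPoints(np.array([S(0,0,.114)]),*(lambda Ti:(cv2.Rodrigues(Ti[:3,:3])[0],Ti[:3,3]))(np.linalg.inv(c["world_from_camera"])),c["intrinsics"],c["dist_coeffs"])
u,v=px.ravel().astype(int); print(u,v)
cv2.imwrite("pics/dial1.png",cv2.resize(p[max(v-75,0):v+75,u-80:u+80,::-1],None,fx=4,fy=4,interpolation=cv2.INTER_CUBIC))
P=cloud(c,d); z=P[...,2]
b=rect(P,(z>.109)&(z<.12)&(np.hypot(P[...,0]-S0[0],P[...,1]-S0[1])<.04)); print([np.round(q,4) for q in b[:3]])
k=z[(np.hypot(P[...,0]-S0[0],P[...,1]-S0[1])<.018)]; print(np.percentile(k,[5,50,95]))
k=z[(np.hypot(P[...,0]-S0[0],P[...,1]-S0[1])<.026)&(np.hypot(P[...,0]-S0[0],P[...,1]-S0[1])>.022)]; print(np.percentile(k,[5,50,95]))
```

```text
up t15.97 pos [0.5837 0.0069 0.1488] S [-0.0836  0.0003] yaw3.3660 F [-0.4  0.5 -0.9] op0.0503 g0
look t16.59 pos [0.6439 0.0207 0.1974] S [-0.0219  0.0004] yaw3.3654 F [ 0.2  0.5 -0.8] op0.0500 g0
326 234
[array([0.6653, 0.0249]), np.float64(54.5365), np.float64(54.1399)]
[0.03481691 0.11605849 0.1175778 ]
[0.01568505 0.11424957 0.11555915]
```

View pics/dial1.png

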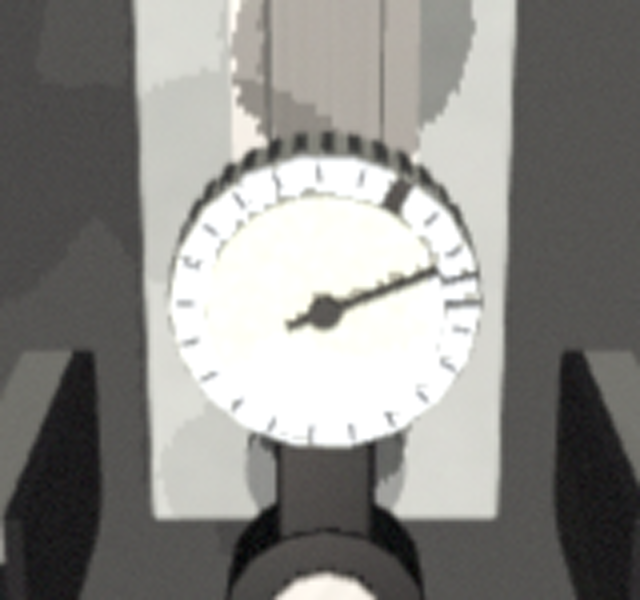

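Close dial crop: hub at (324,311), needle tip at (437,270), zero bar at (398,195), twin lines around (462,290). The bezel has to turn clockwise by about 0.65 rad.

```bash
cat >> h.py <<'E'
def dial_ang(c,u0,v0,hub,tip,mark,s=4,z=.115):
    q=on_z(c,[(u0+a/s,v0+b/s) for a,b in (hub,tip,mark)],z)[:,:2]; w=q[1:]-q[0]
    w[1]=q[2]-S0; w[0]=q[1]-S0
    a=-(np.arctan2(w[:,1],w[:,0])-SY-np.pi); print("hub",q[0],"r",np.linalg.norm(w,axis=1).round(4)); return (a+np.pi)%(2*np.pi)-np.pi
E
python3 - <<'E'
from h import *
c,p,d=load("w_d1")
a=dial_ang(c,326-80,234-75,(324,311),(437,270),(398,195)); print("needle,zero",a); D=a[0]-a[1]; print(D)
y0=SY-np.pi
gripper_to(.075,30)
move_l(S(0,0,.15),.15,rotation=DOWN(y0+D/2)); move_l(S(0,0,.099),.1,max_force=8); hold(.1); rep("at bezel")
gripper_to(0,30); rep("gripped")
n=6
for i in range(1,n+1): move_l(S(0,0,.099),.15,rotation=DOWN(y0+D/2-D*i/n))
hold(.15); rep("turned")
gripper_to(.075,30); move_l(S(0,0,.15),.15); move_l(S(-.02,0,.2),.15,rotation=DOWN(y0)); hold(.15); rep("look")
c,p,d=snap("wrist","w_d2")
cv2.imwrite("pics/dial2.png",cv2.resize(p[159:309,246:406,::-1],None,fx=4,fy=4,interpolation=cv2.INTER_CUBIC))
E
```

```text
hub [0.66615539 0.02545149] r [0.0204 0.0236]
needle,zero [1.24256197 0.55864274]
0.6839192300545762
at bezel t18.27 pos [0.666  0.0251 0.1   ] S [ 0.0007 -0.0002] yaw3.7075 F [-0.7  0.3  0.4] op0.0752 g0
gripped t18.61 pos [0.6656 0.0257 0.1003] S [0.0004 0.0004] yaw3.7075 F [-2.5  2.   5.1] op0.0528 g31
turned t20.36 pos [0.6658 0.0248 0.1003] S [ 0.0004 -0.0005] yaw3.0243 F [-2.4 -1.3  5.7] op0.0525 g31
look t21.86 pos [0.6449 0.0209 0.1978] S [-0.0208  0.0003] yaw3.3641 F [ 0.5  0.6 -0.9] op0.0750 g0
```

View pics/dial2.png

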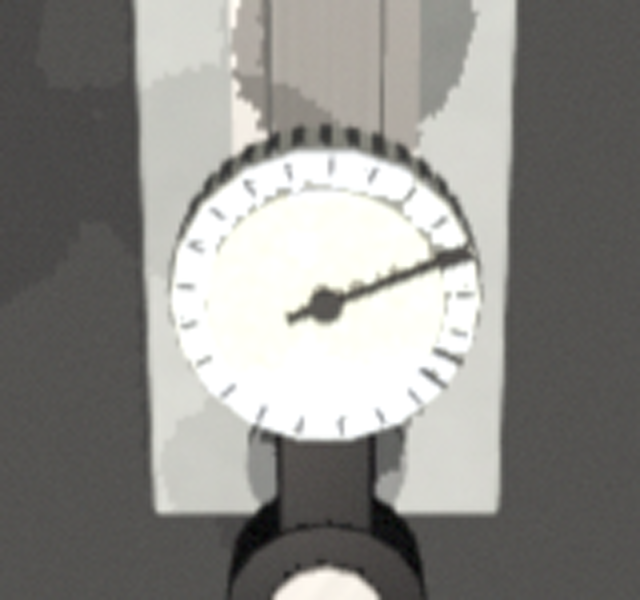

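The zero bar at (460,257) now lies on the line from the hub (325,305) through the needle tip (440,265), so the dial is zeroed. Next the master goes back to its rest, and then I look at the spacer.

Run:
```python
from h import *
gripper_to(.05,90)
movep(S(-.086,0,.13),DOWN(SY-np.pi))
print(move_l(S(-.086,0,.0195),.12,max_force=8)); rep("down")
gripper_to(0,90); rep("grip")
print(move_l(S(-.21,0,.0205),.09,max_force=30)); rep("out")
move_l(S(-.21,0,.06),.12)
movep(behind(M0,MY,.05),DOWN(MY-np.pi)); rep("over rest")
print(move_l(behind(M0,MY,.0133),.06,max_force=8)); rep("placed")
gripper_to(.05,90); move_l(behind(M0,MY,.10),.2)
movep([.48,.265,.2],DOWN(np.pi)); snap("wrist","w_m2")
movep([.49,-.285,.2],DOWN(np.pi)); hold(.1); snap("wrist","w_p"); rep("spacer")
c,p,d=load("w_m2"); P=cloud(c,d); z=P[...,2]; near=np.array([.475,.265]); R=np.linalg.norm(P[...,:2]-near,axis=-1)<.12
for lo in(.0245,.0055):
    b=rect(P,(z>lo)&(z<.031)&R,near); print("master",[np.round(x,4) for x in b[:4]],len(b[4]))
c,p,d=load("w_p"); P=cloud(c,d); z=P[...,2]; near=np.array([.505,-.285]); R=np.linalg.norm(P[...,:2]-near,axis=-1)<.12
for lo,hi in((.0275,.034),(.0165,.0265),(.0055,.036)):
    b=rect(P,(z>lo)&(z<hi)&R,near); print("spacer",[np.round(x,4) for x in b[:4]],b[4].mean(0).round(4),len(b[4]))
```

```text
False
down t23.81 pos [0.5824 0.006  0.0204] S [-0.0851 -0.0003] yaw3.3657 F [0.2 0.2 1. ] op0.0500 g0
grip t24.17 pos [0.5822 0.006  0.0208] S [-0.0853 -0.0002] yaw3.3658 F [-2.4  0.1  5.5] op0.0216 g89
False
out t25.69 pos [ 0.4604 -0.0214  0.0203] S [-2.102e-01  1.000e-04] yaw3.3658 F [-0.8 -0.6 -0.1] op0.0217 g88
over rest t27.30 pos [0.4233 0.2691 0.0495] S [-0.1818  0.2916] yaw3.4073 F [-0.3 -0.2 -5.4] op0.0218 g89
True
placed t27.88 pos [0.4226 0.2693 0.0138] S [-0.1824  0.2919] yaw3.4070 F [ 0.1 -0.1  3.9] op0.0218 g90
spacer t31.57 pos [ 0.4905 -0.2841  0.2   ] S [-0.2392 -0.2628] yaw3.1430 F [ 0.2 -0.4 -0. ] op0.0500 g0
master [array([0.4641, 0.2806]), np.float64(128.4059), np.float64(24.0017), np.float64(0.2678)] 3742
master [array([0.4719, 0.2845]), np.float64(149.4953), np.float64(40.0212), np.float64(0.3026)] 6388
spacer [array([ 0.4974, -0.2772]), np.float64(126.8524), np.float64(24.0046), np.float64(0.1997)] [ 0.4932 -0.2781] 3538
spacer [array([ 0.5673, -0.2631]), np.float64(23.8723), np.float64(10.6326), np.float64(1.7602)] [ 0.5673 -0.2629] 152
spacer [array([ 0.5045, -0.274 ]), np.float64(149.7518), np.float64(39.9866), np.float64(0.1958)] [ 0.4964 -0.2752] 6024
```

View pics/w_p.png

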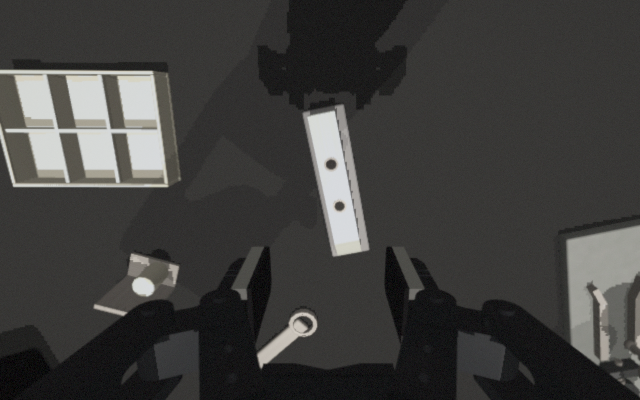

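The drilled bar, with holes at (331,164) and (340,206), is the spacer on its grey rest. Its nose is at the lower end, near (350,247), pointing toward +x. The master is back on its rest, about 2 mm from where it started.

Run:
```python
from h import *
C=np.array([.5039,-.2759]); Y=.1997; z=.0205
gripper_to(.05,90)
movep(behind(C,Y,.07),DOWN(Y-np.pi))
print(move_l(behind(C,Y,.012),.1,max_force=10)); hold(.15); rep("down")
gripper_to(0,90); rep("grip")
move_l(behind(C,Y,.06),.12); rep("lift")
movep(S(-.20,0,.06),DOWN(SY-np.pi)); hold(.15); rep("mouth")
print("low",move_l(S(-.2,0,z),.06,max_force=8))
print("s1",move_l(S(-.102,0,z),.06,max_force=20)); o=rep("slid")
if inS(o["eef_pos"])[0]>-.106:
    move_l(S(-.092,0,z),.03,max_force=9); rep("near")
    press(inS(observe()["eef_pos"])[0],z); hold(.25); rep("pressed")
```

```text
False
down t33.27 pos [ 0.4556 -0.2864  0.0129] S [-0.2737 -0.2572] yaw3.3413 F [ 0.6  0.4 -0.1] op0.0502 g0
grip t33.62 pos [ 0.4554 -0.2862  0.0128] S [-0.2739 -0.257 ] yaw3.3414 F [-1.3  0.5  5.9] op0.0220 g89
lift t34.17 pos [ 0.4545 -0.2855  0.0595] S [-0.2745 -0.2561] yaw3.3413 F [ 0.1 -0.1 -3.2] op0.0218 g88
mouth t35.37 pos [ 0.4707 -0.0205  0.06  ] S [-0.1999 -0.0014] yaw3.3636 F [-0.5 -0.6 -2.8] op0.0220 g88
low False
s1 False
slid t37.96 pos [0.5648 0.0026 0.02  ] S [-0.103   0.0003] yaw3.3657 F [-4.5 -0.9 -1.9] op0.0219 g88
near t38.44 pos [0.5765 0.0049 0.0206] S [-0.0911 -0.0001] yaw3.3656 F [ 1.1  0.5 -4.8] op0.0220 g88
-0.0906 -0.0908 z0.0204 fx0.5 fz-4.6
-0.0901 -0.0904 z0.0204 fx1.7 fz-4.8
-0.0896 -0.0896 z0.0205 fx1.9 fz-4.0
-0.0891 -0.0891 z0.0205 fx1.2 fz-4.0
-0.0886 -0.0885 z0.0205 fx1.4 fz-4.6
-0.0881 -0.0880 z0.0205 fx1.1 fz-5.0
-0.0876 -0.0876 z0.0205 fx1.6 fz-4.7
-0.0871 -0.0870 z0.0205 fx1.3 fz-4.7
-0.0866 -0.0865 z0.0205 fx1.1 fz-5.3
-0.0861 -0.0863 z0.0205 fx2.0 fz-4.7
-0.0856 -0.0862 z0.0203 fx5.6 fz-3.1
-0.0851 -0.0862 z0.0201 fx7.2 fz-2.3
-0.0846 -0.0862 z0.0200 fx8.6 fz-1.2
-0.0841 -0.0862 z0.0199 fx10.4 fz-0.8
pressed t42.23 pos [0.5812 0.0062 0.0199] S [-0.0862  0.0001] yaw3.3656 F [-10.4  -2.9  -0.1] op0.0224 g89
```

Run:
```python
from h import *
gripper_to(.05,90); x=inS(observe()["eef_pos"])[0]
move_l(S(x,0,.15),.2); move_l(S(-.02,0,.20),.15); hold(.2); rep("look")
c,p,d=snap("wrist","w_d3"); P=cloud(c,d)
s=inS(P.reshape(-1,3).T[:2]).T if 0 else (P[...,:2]-S0)@np.array([[np.cos(SY),-np.sin(SY)],[np.sin(SY),np.cos(SY)]])
for a,b in((-.105,-.085),(-.07,-.05)):
    k=(np.abs(s[...,1])<.009)&(s[...,0]>a)&(s[...,0]<b); print("top z",np.median(P[k][:,2]).round(4))
b=rect(P,(P[...,2]>.035)&(P[...,2]<.042)&(np.abs(s[...,1])<.02)&(s[...,0]<-.02)); print(inS(b[0]),b[1:4],"rear x",inS(b[4].T)[0].min())
cv2.imwrite("pics/dial3.png",cv2.resize(p[159:309,246:406,::-1],None,fx=4,fy=4,interpolation=cv2.INTER_CUBIC))
```

```text
look t44.30 pos [0.6447 0.0207 0.1988] S [-0.0211  0.0001] yaw3.3654 F [-0.2  0.  -0.3] op0.0501 g0
top z 0.342
top z 0.0386Traceback (most recent call last):
  File "<stdin>", line 8, in <module>
  File "h.py", line 33, in inS
    d=np.asarray(p)[:2]-S0; return np.array([d[0]*np.cos(SY)+d[1]*np.sin(SY),-d[0]*np.sin(SY)+d[1]*np.cos(SY)])
      ~~~~~~~~~~~~~~~~~^~~
ValueError: operands could not be broadcast together with shapes (2,2910) (2,)
```

Run:
```python
from h import *
c,p,d=load("w_d3")
cv2.imwrite("pics/dial3.png",cv2.resize(p[159:309,246:406,::-1],None,fx=4,fy=4,interpolation=cv2.INTER_CUBIC))
```

```text
(no output)
```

View pics/dial3.png

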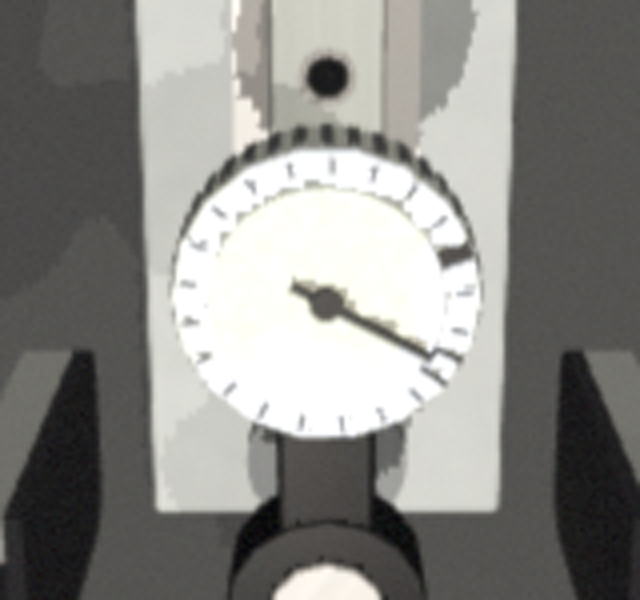

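The needle tip at (432,355) points between the twin lines at (450,353) and (435,375). The spacer sits flat in the channel (top at about 38 mm) and the arm is clear, so I'm handing in.

```bash
python3 -c "
from plant import *
print(job_done(), observe()['time_s'])"
```

```text
the job is handed in; nothing more can be done
the job is handed in; nothing more can be done
```

I handed the job in at about 44 s of the 72 s: dial zeroed on the master, master back on its rest, and the spacer pressed home at about 10 N with the needle between the twin lines. The hand-in call returned no verdict.

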